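Press a flanged bush home with the bench trigger clamp

ROBOT

A 6-joint arm with a two-finger parallel gripper is mounted at the origin on the work surface. World frame = base frame: x ahead of the robot, y to its left, z up, the work surface at z = 0. Lengths are in m, angles in rad, forces in N, time in s.
With the tool pointing down it reaches from about 0.375 to 0.75 m from the base axis. Payload 9 kg.
Tool frame: the origin (TCP) lies midway between the tips of the shut fingers; the grasp point (between the pads) lies 19 mm behind it (ctrl.grip_point_offset is the distance from the TCP to the grasp point, in m); z points along the fingers, x is the direction in which the jaws open and shut, and the axes are right-handed (so a half turn about z gives the same grasp; the last joint's range is limited). The gripper opens to 85 mm and grips with 20 to 120 N. Pads are 22 mm wide; open, the fingers measure 114 mm over their backs; the gripper's body (76 mm by 85 mm) begins 54 mm behind the grasp point. The pads swing forward as they close: fully open they stand 13 mm farther back than shut.
Start: joints at [-1.432, 0.104, 0.097, 1.564, 0, 1.353], TCP at [0.21, -0.562, 0.231] pointing down, gripper open.
Joint ranges: [-2.99, 2.99], [-0.84, 1.86], [-1.1, 1.16], [-1.84, 2.11], [-1.51, 1.56], [-3.14, 3.14]. Speed limits (rad/s): [2.22, 2.22, 2.57, 3.14, 3.14, 3.14].

INTERFACE

Orientations are given as a unit quaternion [w, x, y, z].
In Python, from bench import ctrl, ik, telemetry, viewer, models gives the robot as it stands. Calls block until the motion is done:
- ctrl.move_to(position, orientation): joint-space move of the TCP to a pose.
- ctrl.move_l(position, rate=0.15, rot=None, guard=None): straight line of the TCP; rot=None keeps the orientation; rate is the mean speed in m/s. With guard (N) it stops when the force on the tool has changed by that much, and returns True; else False.
- ctrl.goto_joints(angles): joint-space move.
- ctrl.grip(opening): finger opening in m; the grip force is fixed at half the most; returns when the fingers have stopped.
- ctrl.wait(seconds).
- ik(position, orientation): joint angles nearest the present ones, or None.
- telemetry.read_state(): the state.
- viewer.snapshot(name): name is "scene" or "top" or "wrist"; returns a dict with "img" (400x640x3 uint8, red, green, blue), "depth" (400x640 float32, m along the optical axis (not along the pixel's ray), 0 where there is no reading), "mtx" (3x3 intrinsics, pixels), "extrinsics" (4x4, takes a point from world to camera coordinates); the wrist camera has in their place "hand_eye" (4x4, takes a point from camera to tool coordinates, whose origin is the TCP and whose axes are the tool frame's). Camera axes: x right, y up, looking along -z (the intrinsics and any distortion apply to the point x, -y, -z); pixel columns grow to the right and rows downward; lengths in m; the calibration is good to about 2 mm. The wrist camera is an equidistant fisheye: a pixel r from the principal point sees the ray r / f radians off the axis. A picture is of the moment at which its call begins: read the wrist's pose just before it.
A pose or a line that the arm cannot do raises ctrl.IKError and nothing moves.
- ctrl.sign_off(): hands the job in, once; it reports no verdict.
Trained networks look in a picture, given as the dict that the camera call returned (one of the last four; its "shot" number tells which), for a name from the list of things; names that differ only in an ending like _2 or _b are one class to them, and where a whole thing is asked for, a point or a joint stands for the part that bears it (a point fixed in the world has none). Each returns a list of dicts, best first, with "score" (0 to 1); they miss things now and then, are a little off and sometimes report something else, mostly with a low value. They report only what shows in the picture. A call takes as long as a camera call.
- models.cut_out(picture, thing): "pixels" (400x640 bool, what is visible of it).
- models.mark_of(picture, thing): "location" ([x, y, z] in m, in the coordinates of the camera as it stood for that picture, good to about 4 mm: a listed point, or the origin of a listed thing).
The state is a dict: "time": time; "joint_positions": joint angles; "joint_velocities": joint speeds; "tau": joint torques, N m; "tool_pos": TCP position; "tcp_rot": TCP orientation; "wrist_force": force on the tool from outside, world axes, zero at the start; "wrist_torque": the same for the moment, N m; "grip_width": finger opening in m.
Only numpy, scipy, OpenCV 4.12 (cv2) and the standard library are available. Lean on these libraries where they do the work, as an engineer would, in place of code of your own. Each camera call takes 0.05 s, during which the arm holds its last target.

TASK

Use the bench-mounted trigger clamp as a press: squeeze its sprung trigger, stroke after stroke, until the moving jaw has pushed the brass bush fully home with its flange flat on the bearing block, feeling for the point where it bottoms and never forcing it hard. Then let the trigger spring out and press the release tab so that the jaw springs all the way back open, and leave everything alone. Work the clamp only by its trigger and tab (do not push the jaw or the bush by hand) and do not disturb the loose things around it.

Things in the scene. Friction and masses are not known exactly. Their poses are not given: they have to be found in the camera images.
- clamp: Fixed trigger clamp. Origin on the bench top; offsets (mm) are in its own frame, z up. The bar runs along y, jaw end +y. Foot plate x+-42, y -105..165. Grey housing x+-22, y -85..70, top z 66. Fixed black handle post x+-13, y -70..-56, top z 140. Fixed jaw y 85..105, top z 112; aluminium bearing block before it x+-30, y 105..140, z 46..108, bore along y at z 78.
- handle_mid (a point): Middle of the handle post, 115 mm above the bench, at clamp y -63 mm.
- trigger_face (a point): Middle of the trigger's outer (+y) face, 115 mm above the bench. Trigger: black upright paddle, 24 mm in x, 12 mm thick in y, z 64 to 138 mm, in front (+y) of the handle with 20 mm between them; handle back to trigger front: 46 mm at rest, 31 mm fully squeezed. Above the housing nothing stands between trigger and tab (y -24 to 32 mm) or behind the handle.
- trigger_travel (a joint): Trigger slide towards the handle (clamp -y), m: 0 rest, 0.015 at its stop; sprung back (2.2 to 3.4 N). The first 2 to 3 mm of a stroke are slack, then the bar moves 1:1 (11 to 12 mm a full stroke) and stays when the trigger is let out. At the trigger: moving the free jaw takes 8 to 12 N, pushing the bush 12 to 16 N; once the bush is home, all further force goes into it.
- jaw_face (a point): Centre of the moving jaw's pressing face (round black pad), 78 mm above the bench; the face looks to clamp -y. The jaw is 44 mm wide, 22 mm thick, z 20 to 112 mm, fixed on the bar; it starts 10 to 30 mm clear of the bush.
- bar: The sliding steel bar (10 x 16 mm, z=22 to 38 mm, through the housing) with the moving jaw on its front end; its origin lies at that of the clamp when the jaw is fully open and shifts along clamp -y as it closes.
- bar_travel (a joint): Travel of bar and jaw, m: 0 fully open, grows as the jaw closes (clamp -y); 0.040 with the jaw on the fully seated bush. A spring (2.4 to 3.2 N) pulls it open, a brake holds it.
- bush: Brass flanged bush started in the block's bore: flange 32 mm across, 4 mm thick, its front at clamp y 154 mm at joint value 0, 78 mm above the bench. Body origin: the clamp's, shifted by the travel. Takes about 4 N to push; fit and block are spoiled if the jaw presses it with over 22 N.
- bush_face (a point): Centre of the bush flange's outer (+y) face, where the jaw presses.
- bush_travel (a joint): How far the bush has been pushed in, m: 0 to 0.010; 0.010 is home (flange on block). It starts 6 to 10 mm short of home.
- tab_top (a point): Centre of the top of the release tab, 90 mm above the bench at rest, a flat steel pad 34 mm (clamp x) by 26 mm (y), 6 mm thick, on a stem on top of the housing, 45 mm from the clamp origin along y.
- tab_travel (a joint): How far the tab is pressed straight down, m: 0 at rest, 0.008 at its stop; springs back (about 6 N at the start, 8 N at the stop). From about 2 mm down the brake lets go and, with the trigger fully out, the bar springs open.
- spare_bush: Bystander: loose brass bush standing on its 36 mm flange, 34 mm tall. Origin at the underside.
- wrench: Bystander: loose steel wrench lying flat, 170 mm long.
- screwdriver: Bystander: loose screwdriver lying flat, 180 mm long.
- offcut: Bystander: loose steel block 30 x 60 x 30 mm. Origin at the centre of its underside.

How it is judged:
By the outcome, as a careful person would: the job done as asked, in the order asked, and still so for the second after the job is handed in, with the robot touching nothing.
It also fails if it takes over 58 s, if anything falls off the work surface, if the arm or the gripper's body presses on something with over 40 N, if the wrist force passes 120 N, or if a joint passes its speed limit or range.

## Working session

There is one attempt and no reset: what is moved stays moved. The work goes in short steps, each a Python script; the robot and the scene stay as the last script left them, time stands still between calls to the robot, and variables do not carry over. Pictures are saved under pics/ and viewed, and the job is handed in when it is done.

```bash
ls -la; mkdir -p pics; cat > h.py <<'E'
import numpy as np, cv2
from bench import ctrl, ik, telemetry, viewer, models
from scipy.spatial.transform import Rotation as R
def save(p,n): cv2.imwrite('pics/'+n+'.png',cv2.cvtColor(p['img'],cv2.COLOR_RGB2BGR))
def c2w(p,x): 
    return (np.linalg.inv(p['extrinsics'])@np.r_[x,1])[:3]
E
python3 - <<'E'
from h import *
s=telemetry.read_state();print(s)
for n in ('scene','top'):
    p=viewer.snapshot(n);save(p,n+'0')
    for t in ['clamp','handle_mid','trigger_face','jaw_face','bush_face','tab_top','spare_bush','wrench','screwdriver','offcut']:
        try: print(n,t,[(round(d['score'],2),c2w(p,d['location']).round(4)) for d in models.mark_of(p,t)[:2]])
        except Exception as e: print(t,e)
print(telemetry.read_state()['time'])
E
```

```text
total 12
drwxr-xr-x  3 agent agent 4096 Dec  7 02:02 .
drwxr-xr-x 23 root  root  4096 Dec  7 02:01 ..
drwxr-xr-x  2 agent agent 4096 Dec  7 02:02 pics
{'time': 0.0, 'joint_positions': array([-1.43171785e+00,  1.04686553e-01,  9.64722491e-02,  1.56391404e+00,
        3.41331602e-05,  1.35309454e+00]), 'joint_velocities': array([-3.65271337e-05, -3.49444699e-04, -1.48977393e-04,  4.44978011e-04,
        7.47541869e-04,  3.90187551e-04]), 'tau': array([-1.36890809e-03, -5.56924510e+01,  5.03652442e+01,  1.66032318e-02,
       -3.88407761e-04, -1.02001786e-05]), 'tool_pos': array([ 0.20952582, -0.56186979,  0.23053144]), 'tcp_rot': array([-5.00667958e-04,  8.21358159e-01, -5.70412422e-01, -4.39533586e-04]), 'wrist_force': array([-0.35812632, -0.03282328, -0.71365121]), 'wrist_torque': array([-0.0328094 , -0.08868323, -0.01371803]), 'grip_width': 0.08520690493021331}
scene clamp [(0.65, array([ 0.5316, -0.059 ,  0.0008]))]
scene handle_mid [(0.55, array([ 0.528 , -0.1204,  0.1164]))]
scene trigger_face [(0.66, array([ 0.5319, -0.0849,  0.1177]))]
scene jaw_face [(0.68, array([0.5466, 0.11
[... 451 characters left out ...]
1,  8.990e-02, -1.000e-04]))]
top clamp [(0.78, array([ 0.527 , -0.0566, -0.0014]))]
top handle_mid [(0.69, array([ 0.5229, -0.1234,  0.115 ]))]
top trigger_face [(0.49, array([ 0.5248, -0.0788,  0.1105])), (0.3, array([ 0.5272, -0.0578,  0.002 ]))]
top jaw_face [(0.74, array([ 0.5306, -0.0539, -0.0013])), (0.69, array([0.5485, 0.1205, 0.0777]))]
top bush_face [(0.57, array([0.5417, 0.096 , 0.0755]))]
top tab_top []
top spare_bush [(0.56, array([ 0.6531,  0.0338, -0.0017])), (0.54, array([0.4524, 0.0911, 0.0006]))]
top wrench [(0.77, array([6.526e-01, 3.310e-02, 2.000e-04]))]
top screwdriver [(0.73, array([ 0.6377, -0.2069,  0.0034]))]
top offcut [(0.73, array([0.454 , 0.0908, 0.0027]))]
1.1
```

View pics/scene0.png

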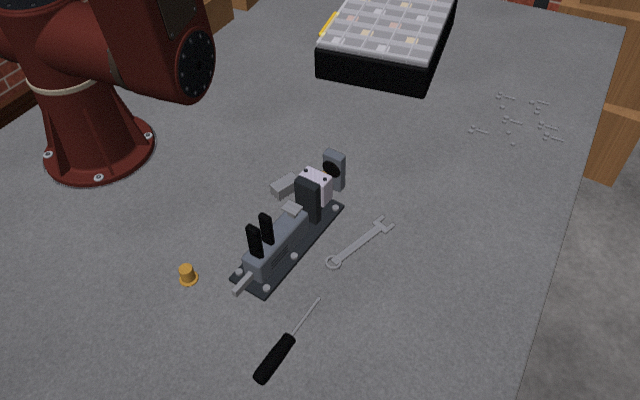

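View pics/top0.png

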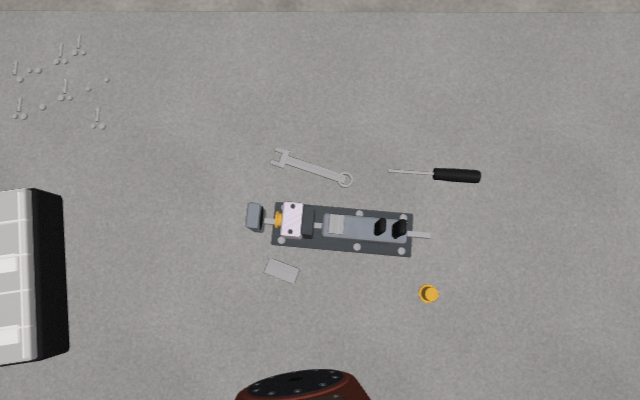

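```bash
python3 - <<'E'
from h import *
pts=[]
for n in ('scene','top'):
    p=viewer.snapshot(n)
    d=p['depth'];K=p['mtx'];v,u=np.mgrid[0:400,0:640]
    X=np.stack([(u-K[0,2])/K[0,0]*d,-(v-K[1,2])/K[1,1]*d,-d],-1)
    E=np.linalg.inv(p['extrinsics']);W=X@E[:3,:3].T+E[:3,3]
    box=(d>0)&(abs(W[...,0]-.53)<.08)&(W[...,1]>-.2)&(W[...,1]<.18)
    for nm,lo,hi,yl,yh in [('handletop',.134,.145,-.15,-.105),('trigtop',.131,.145,-.105,-.06),('tab',.085,.095,-.04,.03),('fixjaw',.109,.116,.0,.06),('block',.104,.1105,.04,.09),('jaw',.107,.117,.1,.18),('housing',.06,.07,-.2,.05)]:
        m=box&(W[...,2]>lo)&(W[...,2]<hi)&(W[...,1]>yl)&(W[...,1]<yh)
        q=W[m]
        if len(q)>3:print(n,nm,len(q),q.mean(0).round(4),q.min(0).round(4),q.max(0).round(4))
s=telemetry.read_state()
for yaw in (-5,):
  for a in (0,90,-90,180):
    Q=R.from_euler('z',yaw+a,degrees=True)*R.from_euler('x',180,degrees=True)
    q=Q.as_quat();q=q[[3,0,1,2]]
    for P in ([.528,-.06,.095],[.528,-.06,.2],[.535,-.01,.09]):
        r=ik(P,q);print(a,P,None if r is None else np.round(r,2))
E
```

```text
scene handletop 110 [ 0.5267 -0.1218  0.1388] [ 0.5132 -0.1283  0.1341] [ 0.5384 -0.1143  0.1425]
scene trigtop 99 [ 0.5299 -0.089   0.1367] [ 0.5167 -0.0943  0.1312] [ 0.5406 -0.0816  0.1408]
scene tab 286 [ 0.5373 -0.0031  0.0903] [ 0.5167 -0.0275  0.0851] [0.5627 0.0299 0.0948]
scene fixjaw 278 [0.5411 0.04   0.1117] [0.5126 0.0255 0.109 ] [0.57   0.0598 0.1159]
scene block 347 [0.5441 0.0638 0.1084] [0.5109 0.041  0.1043] [0.5727 0.0857 0.1105]
scene jaw 189 [0.5483 0.1293 0.1118] [0.5258 0.118  0.107 ] [0.5691 0.1435 0.1159]
scene housing 1229 [ 0.5373 -0.0623  0.0658] [ 0.503  -0.1434  0.06  ] [0.5705 0.0498 0.07  ]
top handletop 118 [ 0.5243 -0.1178  0.1383] [ 0.5118 -0.1255  0.1341] [ 0.5367 -0.1115  0.1421]
top trigtop 104 [ 0.5269 -0.0851  0.1364] [ 0.5151 -0.0915  0.1312] [ 0.5381 -0.0793  0.1403]
top tab 286 [ 0.5335 -0.0105  0.0895] [ 0.5169 -0.0244  0.085 ] [0.5507 0.03   0.0943]
top fixjaw 329 [0.5371 0.0397 0.1113] [0.513  0.0281 0.109 ] [0.5666 0.0587 0.1148]
top block 699 [0.5395 0.0647 0.1075] [0.5099 0.0401 0.104 ] [0.5708 0.0847 0.1105]
top jaw 313 [0.5452 0.1326
[... 193 characters left out ...]
32  0.    1.3 ]
0 [0.528, -0.06, 0.2] [-0.36 -0.11 -0.17  1.51  0.    1.3 ]
0 [0.535, -0.01, 0.09] [-0.26 -0.07 -0.34  1.31  0.    1.39]
90 [0.528, -0.06, 0.095] [-0.36 -0.09 -0.34  1.32  0.   -0.27]
90 [0.528, -0.06, 0.2] [-0.36 -0.11 -0.17  1.51  0.   -0.27]
90 [0.535, -0.01, 0.09] [-0.26 -0.07 -0.34  1.31  0.   -0.18]
-90 [0.528, -0.06, 0.095] [-0.36 -0.09 -0.34  1.32  0.    2.87]
-90 [0.528, -0.06, 0.2] [-0.36 -0.11 -0.17  1.51  0.    2.87]
-90 [0.535, -0.01, 0.09] [-0.26 -0.07 -0.34  1.31  0.    2.97]
180 [0.528, -0.06, 0.095] [-0.36 -0.09 -0.34  1.32  0.   -1.84]
180 [0.528, -0.06, 0.2] [-0.36 -0.11 -0.17  1.51  0.   -1.84]
180 [0.535, -0.01, 0.09] [-0.26 -0.07 -0.34  1.31  0.   -1.75]
```

```bash
cat >> h.py <<'E'
YAW=-5.06
O=np.array([.531,-.0573,0]); RZ=R.from_euler('z',YAW,degrees=True)
Q=(RZ*R.from_euler('x',180,degrees=True)).as_quat()[[3,0,1,2]]
def P(y,z,x=0): return O+RZ.apply([x,y,z])
def st():
    s=telemetry.read_state(); l=RZ.inv().apply(s['tool_pos']-O)*1000; f=RZ.inv().apply(s['wrist_force'])
    return f"t {s['time']:.2f} tcp {l.round(1)} F {f.round(1)} w {s['grip_width']*1000:.1f}"
E
python3 - <<'E'
from h import *
ctrl.grip(0.0);print(st())
ctrl.move_to(P(0,.20),Q);print(st())
ctrl.move_l(P(0,.095),rate=.12);print(st())
p=viewer.snapshot('scene');save(p,'scene1')
print(ctrl.move_l(P(-.03,.095),rate=.03,guard=1.8),st())
E
```

```text
t 1.97 tcp [-275.6 -531.3  231.3] F [-0.   0.4  0.6] w 0.0
t 4.12 tcp [ 1.e-01 -8.e-01  2.e+02] F [-0.1 -0.2  0.7] w -0.0
t 5.14 tcp [ 0.5 -0.2 95.8] F [0.  0.7 0.6] w 0.1
True t 5.72 tcp [ -0.2 -11.4  94.7] F [0.4 2.1 0.4] w 0.1
```

View pics/scene1.png

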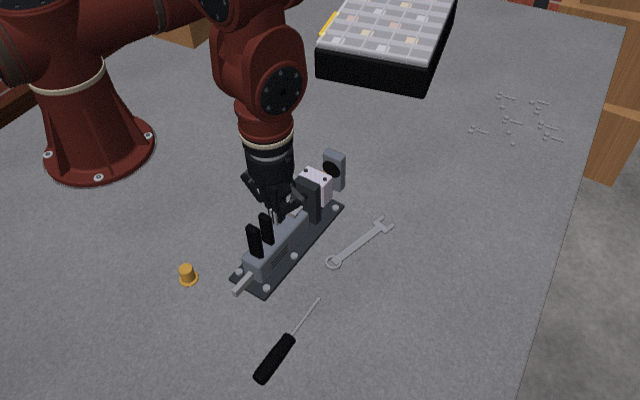

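Fingers are in front of the trigger, between it and the tab; first touch at clamp y ≈ -11.4. Now one stroke in two parts, with force logging.

```bash
python3 - <<'E'
from h import *
for y in (-.017,-.021,-.0255):
    print(ctrl.move_l(P(y,.095),rate=.03,guard=15),st())
ctrl.move_l(P(-.008,.095),rate=.05);print(st())
p=viewer.snapshot('top');save(p,'top2')
for t in ('jaw_face','bush_face'): print(t,[(round(d['score'],2),RZ.inv().apply(c2w(p,d['location'])-O).round(4)) for d in models.mark_of(p,t)[:2]])
E
```

```text
False t 6.08 tcp [ -0.4 -15.9  94.6] F [-0.3  8.5  0.7] w -0.2
False t 6.37 tcp [ -0.4 -19.6  94.6] F [0.7 8.3 0.5] w 0.2
False t 6.67 tcp [ -0.4 -24.1  94.6] F [0.7 8.9 0.5] w 0.2
t 7.17 tcp [ 0.1 -8.  95.1] F [1.1 0.5 0.4] w 0.0
jaw_face [(0.78, array([0.    , 0.1694, 0.0781]))]
bush_face [(0.39, array([-0.0005,  0.1544,  0.0757]))]
```

```bash
cat >> h.py <<'E'
def look(name):
    for n in ('top','scene'):
        p=viewer.snapshot(n); save(p,n+name)
        for t in ('jaw_face','bush_face'): print(n,t,[(round(d['score'],2),RZ.inv().apply(c2w(p,d['location'])-O).round(4)) for d in models.mark_of(p,t)[:1]])
        d=p['depth'];K=p['mtx'];v,u=np.mgrid[0:400,0:640]
        X=np.stack([(u-K[0,2])/K[0,0]*d,-(v-K[1,2])/K[1,1]*d,-d],-1)
        E=np.linalg.inv(p['extrinsics']);W=RZ.inv().apply((X@E[:3,:3].T+E[:3,3]-O).reshape(-1,3))
        q=W[(d.ravel()>0)&(abs(W[:,0])<.018)&(W[:,1]>.142)&(W[:,1]<.215)&(W[:,2]>.107)&(W[:,2]<.117)]
        print(n,'jawtop y',q[:,1].mean().round(4),q[:,1].min().round(4),q[:,1].max().round(4))
E
python3 - <<'E'
from h import *
for y in (-.015,-.018,-.021,-.024,-.0262):
    g=ctrl.move_l(P(y,.095),rate=.03,guard=17);print(g,st())
    if g:break
ctrl.move_l(P(-.008,.095),rate=.05);print(st())
look('3')
E
```

```text
False t 7.70 tcp [ -0.  -14.4  95. ] F [-0.5  8.2  1.6] w -0.1
False t 7.95 tcp [  0.  -17.2  95. ] F [0.2 8.3 2.6] w -0.1
False t 8.20 tcp [ -0. -20.  95.] F [0.2 8.7 0.6] w -0.3
False t 8.45 tcp [  0.  -23.   95.1] F [0.1 8.8 2.4] w 0.0
False t 8.70 tcp [  0.  -25.1  95. ] F [0.7 8.1 1.1] w -0.2
t 9.22 tcp [ 0.  -8.1 95. ] F [-0.2 -0.   0.5] w -0.3
top jaw_face [(0.83, array([0.0009, 0.1567, 0.0775]))]
top bush_face [(0.66, array([-0.0029,  0.1502,  0.0775]))]
top jawtop y 0.1681 0.1573 0.1793
scene jaw_face [(0.69, array([-0.0006,  0.1565,  0.0809]))]
scene bush_face []
scene jawtop y 0.1643 0.1544 0.1805
```

```bash
cat >> h.py <<'E'
def fy(): return RZ.inv().apply(telemetry.read_state()['wrist_force'])[1]
def stroke(ys,cap,rate=.025):
    for y in ys:
        g=ctrl.move_l(P(y,.095),rate=rate,guard=max(cap-fy(),1.5));print(g,st())
        if g:break
    ctrl.move_l(P(-.008,.095),rate=.05);print(st())
E
python3 - <<'E'
from h import *
stroke(np.arange(-.015,-.0271,-.0015),17.5)
look('4')
E
```

```text
False t 9.95 tcp [ -0.  -14.2  95. ] F [-0.   8.   1.3] w 0.0
False t 10.20 tcp [ -0.  -15.4  95. ] F [-0.1  9.   1.3] w -0.0
False t 10.45 tcp [ -0.  -16.8  95. ] F [ 0.3 10.1  0.2] w 0.1
False t 10.70 tcp [ -0.  -17.8  95. ] F [ 0.5 12.3  2.4] w 0.0
False t 10.95 tcp [ -0.1 -19.   95. ] F [ 0.6 13.1  2. ] w -0.2
False t 11.20 tcp [ -0.  -20.4  95. ] F [ 0.6 14.5  2.7] w 0.0
False t 11.45 tcp [ -0.  -21.9  95. ] F [ 0.3 13.7  2.6] w 0.0
False t 11.70 tcp [ -0.  -23.4  95. ] F [ 0.2 13.8  2.6] w -0.1
False t 11.95 tcp [ -0.  -24.8  95. ] F [ 1.  14.   2.4] w 0.1
t 12.48 tcp [ 0.1 -8.2 95. ] F [ 0.5  0.2 -0.7] w -0.3
top jaw_face [(0.82, array([0.001 , 0.1493, 0.0815]))]
top bush_face [(0.37, array([-0.0007,  0.1473,  0.0735]))]
top jawtop y 0.1577 0.1472 0.1689
scene jaw_face [(0.73, array([-0.0007,  0.1466,  0.0803]))]
scene bush_face []
scene jawtop y 0.1544 0.1438 0.1692
```

```bash
python3 - <<'E'
from h import *
stroke(np.arange(-.014,-.0285,-.0007),19)
look('5')
E
```

```text
False t 13.18 tcp [ -0.1 -13.   95. ] F [-0.1  8.5  1.8] w -0.2
False t 13.43 tcp [ -0.1 -13.5  95. ] F [0.2 8.1 2.2] w 0.1
False t 13.68 tcp [ -0.1 -14.   95. ] F [ 0.8 10.   1.3] w -0.2
False t 13.93 tcp [ -0.1 -14.5  95. ] F [ 0.6 11.1  2.5] w 0.0
False t 14.18 tcp [ -0. -15.  95.] F [ 1.6 12.7  2.5] w 0.2
False t 14.43 tcp [ -0.  -15.6  95. ] F [ 0.7 13.2  1.6] w -0.4
False t 14.68 tcp [ -0.1 -16.1  95. ] F [ 1.1 13.3  1.8] w -0.0
False t 14.93 tcp [ -0.1 -16.6  95. ] F [-1.1 14.7  2.4] w 0.3
False t 15.18 tcp [ -0.1 -17.   95. ] F [-0.1 16.3  3.8] w 0.1
False t 15.43 tcp [ -0.1 -17.4  95. ] F [ 0.3 18.4  3.1] w 0.0
False t 15.68 tcp [ -0.1 -17.8  95.1] F [ 1.1 20.4  4. ] w 0.3
False t 15.93 tcp [ -0.1 -18.3  95.1] F [ 0.8 20.9  3.8] w 0.2
False t 16.18 tcp [ -0.1 -18.8  95.1] F [ 0.6 21.9  4.4] w -0.1
False t 16.43 tcp [ -0.1 -19.3  95.1] F [ 0.4 23.   4.3] w -0.1
False t 16.68 tcp [ -0.1 -19.8  95.1] F [ 0.3 23.7  6.3] w 0.3
False t 16.93 tcp [ -0.1 -20.5  95.1] F [ 0.1 24.4  5.6] w -0.2
False t 17.18 tcp [ -0.1 -21.2  95.2] F [ 1.  24.3  5.9] w -0.1
False t 17.43 tcp [ -0.  -22.2  95.2] F [-0.1 21.9  6. ] w 0.0
False t 17.68 tcp [  0.  -23.7  95.3] F [-0.6 17.8  4.5] w -0.4
False t 17.93 tcp [ -0.  -23.9  95.3] F [ 0.9 22.   5.2] w -0.1
False t 18.18 tcp [ -0.  -24.1  95.3] F [ 0.7 24.3  6.3] w -0.0
t 18.73 tcp [ 0.1 -8.5 95.1] F [ 0.7 -0.5  0.7] w -0.1
top jaw_face [(0.84, array([0.0011, 0.1467, 0.0772]))]
top bush_face []
top jawtop y 0.1561 0.1453 0.1674
scene jaw_face [(0.8, array([-0.001 ,  0.1451,  0.0791]))]
scene bush_face []
scene jawtop y 0.1527 0.1421 0.1661
```

```bash
python3 - <<'E'
import cv2,numpy as np
a=cv2.imread('pics/top5.png')[190:260,230:430]
b=cv2.imread('pics/scene5.png')[130:300,220:380]
cv2.imwrite('pics/z5a.png',cv2.resize(a,None,fx=4,fy=4,interpolation=cv2.INTER_CUBIC))
cv2.imwrite('pics/z5b.png',cv2.resize(b,None,fx=3.5,fy=3.5,interpolation=cv2.INTER_CUBIC))
E
```

```text
(no output)
```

View pics/z5a.png

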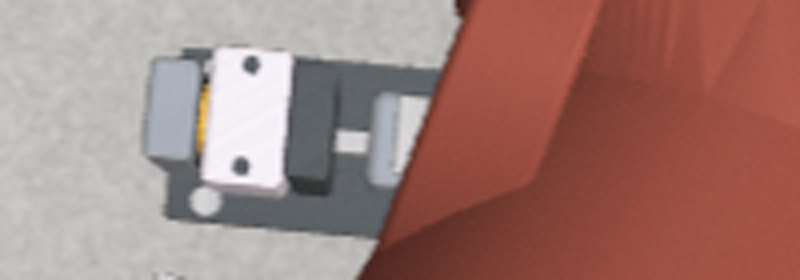

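View pics/z5b.png

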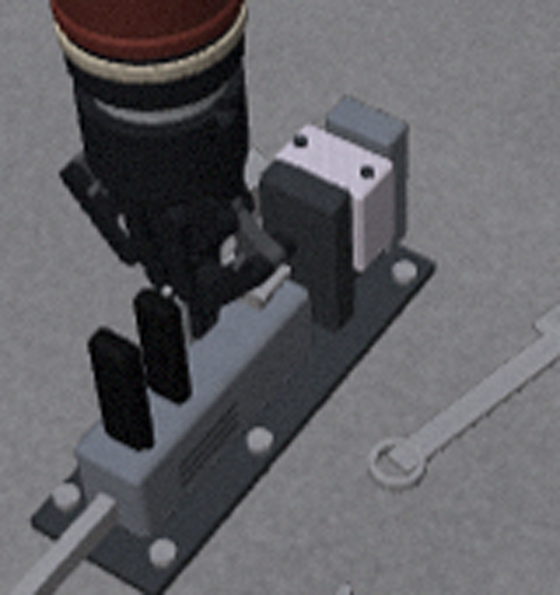

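```bash
python3 - <<'E'
from h import *
print(telemetry.read_state()['tcp_rot'].round(4))
for y in np.arange(-.012,-.0285,-.0006):
    g=ctrl.move_l(P(y,.095),rate=.025,guard=5);F=fy();s=telemetry.read_state()
    print(round(y*1000,1),g,st(),'T',RZ.inv().apply(s['wrist_torque']).round(2),s['tcp_rot'].round(3))
    if g or F>17:break
p=viewer.snapshot('scene');save(p,'scene6')
ctrl.move_l(P(-.008,.095),rate=.05);print(st())
look('7')
E
python3 - <<'E'
import cv2
b=cv2.imread('pics/scene6.png')[130:300,220:380]
cv2.imwrite('pics/z6.png',cv2.resize(b,None,fx=3.5,fy=3.5,interpolation=cv2.INTER_CUBIC))
E
```

```text
[-3.00e-04  9.99e-01 -4.41e-02 -5.00e-04]
-12.0 False t 19.33 tcp [ -0.1 -11.9  95. ] F [0.2 2.1 0.1] w -0.3 T [ 0.4   0.02 -0.04] [-0.001  0.999 -0.044 -0.001]
-12.6 False t 19.58 tcp [ -0.  -12.3  95. ] F [-0.   3.7  0.4] w -0.2 T [ 0.66 -0.01  0.05] [-0.001  0.999 -0.044 -0.001]
-13.2 False t 19.83 tcp [ -0.  -12.7  95. ] F [0.4 5.3 0.9] w 0.0 T [ 1.   -0.01  0.  ] [-0.001  0.999 -0.044 -0.   ]
-13.8 False t 20.08 tcp [ -0. -13.  95.] F [0.8 8.2 1.4] w 0.2 T [ 1.34 -0.06  0.03] [-0.001  0.999 -0.044 -0.   ]
-14.4 False t 20.33 tcp [ -0.  -13.3  95. ] F [0.7 9.7 1.1] w -0.1 T [ 1.58 -0.07 -0.03] [-0.001  0.999 -0.043 -0.   ]
-15.0 False t 20.58 tcp [ -0.1 -13.5  95. ] F [ 0.2 11.7  0.6] w 0.1 T [ 1.98 -0.02  0.03] [-0.002  0.999 -0.043 -0.   ]
-15.6 False t 20.83 tcp [ -0.1 -14.   95. ] F [ 0.1 13.   2. ] w 0.1 T [ 2.06 -0.04  0.03] [-0.002  0.999 -0.043 -0.   ]
-16.2 False t 21.08 tcp [ -0.1 -14.1  95. ] F [ 1.3 14.4  2.3] w -0.5 T [ 2.45 -0.08  0.04] [-0.002  0.999 -0.043 -0.   ]
-16.8 False t 21.33 tcp [ -0.1 -14.3  95. ] F [ 0.2 17.1  3.4] w -0.3 T [ 2.94 -0.15 -0.02] [-0.003  0.999 -0.043 -0.   ]
t 21.71 tcp [ 0.1 -8.3 95.1] F [ 0.2 -0.1 -0.3] w 0.1
top jaw_face [(0.84, array([-0.0005,  0.1466,  0.0765]))]
top bush_face [(0.58, array([-0.0025,  0.1413,  0.0758]))]
top jawtop y 0.156 0.1453 0.1673
scene jaw_face [(0.83, array([-0.0013,  0.1447,  0.0816]))]
scene bush_face [(0.74, array([-0.1066, -0.1434,  0.002 ]))]
scene jawtop y 0.1526 0.1424 0.1667
```

View pics/z6.png

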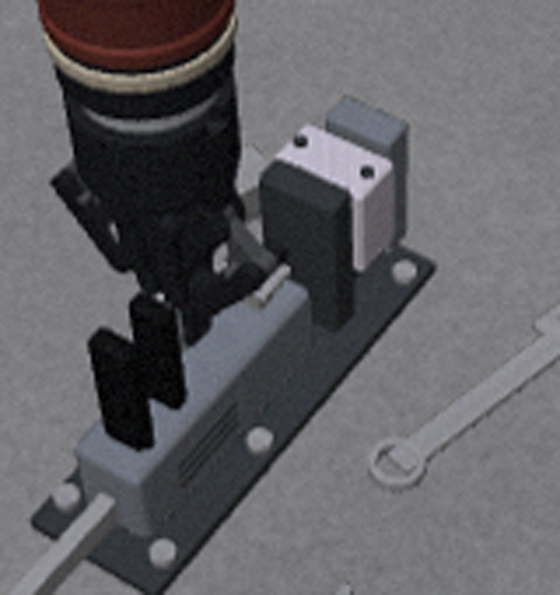

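Reached 17 N right after the slack and the jaw did not move, so the bush is bottomed. Now the release tab.

```bash
python3 - <<'E'
from h import *
ctrl.move_l(P(-.004,.13),rate=.1)
ctrl.move_l(P(.045,.13),rate=.1)
ctrl.move_l(P(.045,.098),rate=.08);print(st())
for z in (.092,.089,.0865,.0845,.083):
    g=ctrl.move_l(P(.045,z),rate=.02,guard=9);print(g,st())
    if g: break
ctrl.wait(.8)
look('8');print(st())
E
```

```text
t 23.70 tcp [-0.4 45.  97.5] F [ 0.7 -1.   0.2] w 0.3
False t 24.15 tcp [-0. 45. 92.] F [-0.  -0.1  0.6] w 0.1
False t 24.45 tcp [ 0.5 44.9 89.6] F [-1.  -0.6  5.1] w 0.2
False t 24.73 tcp [ 0.5 44.9 87.2] F [-1.4  0.8  6.1] w 0.1
False t 24.98 tcp [ 0.5 44.9 85.3] F [-1.9 -0.3  6.3] w 0.3
False t 25.23 tcp [ 0.5 44.9 83.9] F [-0.5  0.3  6.9] w 0.0
top jaw_face [(0.81, array([-0.0013,  0.1865,  0.0768]))]
top bush_face []
top jawtop y 0.196 0.1852 0.2075
scene jaw_face [(0.72, array([-0.0014,  0.1815,  0.0784]))]
scene bush_face []
scene jawtop y 0.1925 0.1824 0.2052
t 26.32 tcp [ 0.5 44.9 83.9] F [-1.8  0.4  5.7] w -0.2
```

```bash
python3 - <<'E'
import cv2
b=cv2.imread('pics/scene8.png')[130:300,220:380]
cv2.imwrite('pics/z8.png',cv2.resize(b,None,fx=3.5,fy=3.5,interpolation=cv2.INTER_CUBIC))
E
```

```text
(no output)
```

View pics/z8.png

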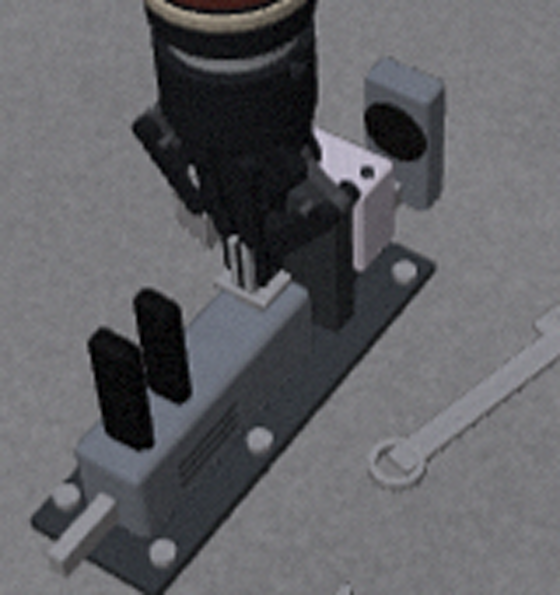

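The jaw sprang open by 39.9–40.0 mm in both cameras, which matches a fully seated bush. Retreat and check.

```bash
python3 - <<'E'
from h import *
ctrl.move_l(P(.045,.12),rate=.08)
ctrl.move_l(P(.0,.23),rate=.15)
ctrl.goto_joints([-1.432,.104,.097,1.564,0,1.353]);print(st())
look('9')
a=cv2.imread('pics/top9.png')
for n,(r,c) in {'z9a':((190,260),(235,435))}.items(): cv2.imwrite('pics/z9a.png',cv2.resize(a[190:260,235:435],None,fx=4,fy=4,interpolation=cv2.INTER_CUBIC))
E
```

```text
t 30.02 tcp [-275.  -530.7  231.3] F [-0.5 -0.6 -0.6] w -0.1
top jaw_face [(0.76, array([0.002 , 0.1841, 0.0771]))]
top bush_face [(0.54, array([0.0006, 0.1449, 0.0746]))]
top jawtop y 0.1959 0.185 0.2074
scene jaw_face [(0.59, array([-0.0035,  0.183 ,  0.0812]))]
scene bush_face []
scene jawtop y 0.1923 0.1826 0.2058
```

View pics/z9a.png

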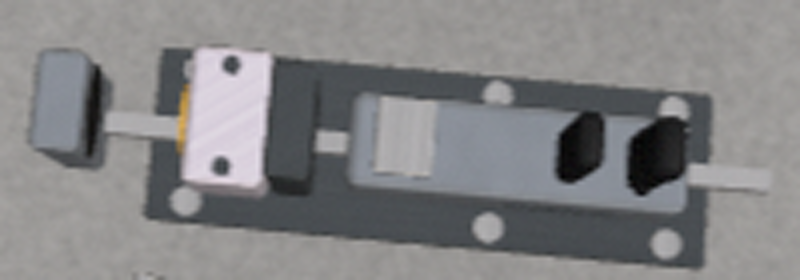

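View pics/scene9.png

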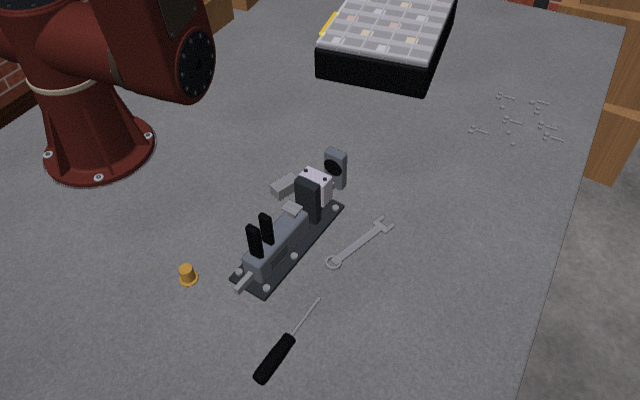

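The pictures show the flange as a thin orange strip flush against the block (top zoom, about column 185) and the jaw fully open. The bystanders are in their starting places, for example the spare bush at (188,275), and the arm is clear. Bush face reads 0.1449 against 0.144 for home.

```bash
python3 -c "
from h import *
ctrl.sign_off();print(st())"
```

```text
the job is handed in; nothing more can be done
the job is handed in; nothing more can be done
```

The bush is pressed home, the jaw is fully open again, and the job was handed in at about 30 s. I worked the trigger with the shut fingers: two strokes to close the gap, then two to push the bush. A fifth, check stroke confirmed it had bottomed. I then let the trigger out, pressed the tab about 6 mm with roughly 7 N, and moved the arm back to its start pose.

**Seated:**
- On the check stroke the trigger force rose to 17 N straight after the slack, and the jaw did not move.
- The jaw then sprang back 40.0 mm in one camera and 39.9 mm in the other; 40 mm is the figure for a fully seated bush.
- The bush face read y = 145 mm against 144 mm for home, within the network's error of about 4 mm.
- Only the top camera gave that reading. The scene camera did not find the bush face.

**Surroundings:** the last pictures show the spare bush, wrench, screwdriver and offcut where they started.

**What went wrong:** on the fourth stroke my force cap (meant to be 19 N) did not trip, because I pushed in small steps. The trigger force reached about 24 N, and the fingers moved on about 7 mm and let go partway while the jaw moved less than 2 mm. Taking off the 8.5 N that a free stroke takes, I estimate the jaw pressed with about 16 N. That is under the 22 N limit, but I had no direct measurement of it.

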